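Count one tea on the green tally counter

ROBOT

A 6-joint arm with a two-finger parallel gripper is mounted at the origin on the work surface; the furniture and walls round the work are solid. World frame = base frame: x ahead of the robot, y to its left, z up, the work surface at z = 0. Lengths are in m, angles in rad, forces in N, time in s.
With the tool pointing down it reaches from about 0.4 to 0.825 m from the base axis. Payload 7 kg.
Tool frame: the origin (TCP) lies midway between the tips of the shut fingers; the grasp point (between the pads) lies hold_point_z behind it (hold_point_z is the distance from the TCP to the grasp point, in m); z points along the fingers, y is the line along which they close (so a half turn about z gives the same grasp; the last joint's range is limited). The gripper opens to 88 mm and grips with 3 to 60 N. Pads are 19 mm wide; open, the fingers measure 130 mm over their backs; the gripper's body (78 mm by 193 mm) begins 47 mm behind the grasp point.
Start: joints at [-0.907, 0.359, 0.012, 0, -1.224, -0.288], TCP at [0.248, -0.628, 0.2] pointing down, gripper open.
Joint ranges: [-3.07, 3.07], [-1.43, 2.12], [-1.02, 1.25], [-3.03, 1.67], [-3.05, -0], [-3.03, 3.03]. Speed limits (rad/s): [2.39, 2.39, 3.01, 3.14, 3.14, 3.14].

INTERFACE

Orientations are given as [roll, pitch, yaw] about the fixed x, y, z axes, in that order (R = Rz(yaw) Ry(pitch) Rx(roll)).
In Python, from station import * gives the robot as it stands.
- The arm moves only by the tool apply_moves, never from a script. Its argument "steps" is a list of rows, each an object with "translation": the shift along the world's x, y, z scaled (see below), a list of three; "rotation": the turn, a rotation vector about the world's x, y, z scaled (see below), a list of three. A call has exactly 10 rows; each row is the pose to reach, as a shift and turn from the pose commanded when the call began; what a row does not reach only later rows make up. The controller multiplies each number of a shift by 250 mm and each number of a turn by 30 degrees. A row lasts 1/12 s, in which the tool goes at most 41.7 mm and 7.16 degrees, less where a joint would pass 70% of its speed; a pose out of reach is approached as far as the arm can. A call with a number of a shift or a turn outside -1 to 1 is refused whole. A call with a gripper value outside its range is refused whole. "jaw" is the closure, from -1 (fully open) to 1 (shut), so that 0 is half open, set as the call begins (left out, the last holds). The fingers move at their own pace and stop on an object; "newtons" is the grip in N (left out, the last holds). Time passes only in rows, so rows that repeat a pose let the fingers close, or fill a call up. It gives the time, the measured TCP pose, the force, the opening and the grip force at its end, in the units of the state.
- get_state(): the state, without advancing time (a new reading comes with each control period).
- grab_frame(name): name is "scene" or "side" or "wrist"; returns the picture (420x560x3 uint8, blue, green, red); there is no depth.
- camera_model(name): a dict with "fx", "fy", "cx", "cy" (pixels), "xyz" and "rotation" of the camera in the world. Camera axes: x right, y down, z forward; pixel columns grow to the right and rows downward; lengths in m; the calibration is good to about 2 mm. A picture is of the moment at which its call begins: read the wrist's pose just before it. camera_model takes no time and is no camera call; for the wrist camera it gives the pose at the moment of the call.
- job_done(): hands the job in; it is judged then, once.
The state is a dict: "t": time; "q": joint angles; "qd": joint speeds; "joint_efforts": joint torques, N m; "eef_pos": TCP position; "ee_rot": TCP orientation; "force": force on the tool from outside, world axes, zero at the start; "moment": the same for the moment, N m; "width": finger opening in m; "gripper_force": force on a finger pad.
Only numpy, scipy, OpenCV 4.12 (cv2) and the standard library are available. Lean on these libraries where they do the work, as an engineer would, in place of code of your own. Each camera call takes 0.05 s, during which the arm holds its last target. There are 200 camera calls.

TASK

Another tea has just been served, so count it: on the tally counter with the green lever, push the lever by its upright knob all the way round to its stop, then let it go so that it springs fully home. Do not work the orange lever: that one counts the coffees.

Things in the scene. Friction and masses are not known exactly. Their poses are not given: they have to be found in the camera images.
- green_counter: green-levered tally counter: dark-grey metal case 100 (x) x 90 (y) x 60 mm high, fixed to the worktop, green stripe on its front (-x). Origin: centre of the underside; z up, and the pivot axis. Lever: flat arm (top at z = 70 mm), at its end an upright round knob, 14 mm thick, z = 70 to 109 mm, 85 mm from the pivot. At rest the arm points along -y.
- green_lever (a joint): green lever's angle, rad: 0 at rest, 1.2 (69 deg) at its stop; grows clockwise seen from above. At value q the knob is at x = -85 sin q, y = -85 cos q mm in the counter's frame, so it is pushed from its +x side towards the front (-x). A spring resists with about 0.7 N at the knob at rest, 3 N at the stop, and takes the lever home within 1 s once released.
- orange_counter: orange-levered tally counter: dark-grey metal case 100 (x) x 90 (y) x 60 mm high, fixed to the worktop, orange stripe on its front (-x). Origin: centre of the underside; z up, and the pivot axis. Twin of the green one, but for the colour.
- orange_lever (a joint): orange lever's angle, rad: same lever, 0 at rest, 1.2 at its stop; not to be worked.

How it is judged:
By the outcome, as a careful person would: the job done as asked, in the order asked, and still so for the second after the job is handed in, with the robot touching nothing.
It also fails if it takes over 35 s, if anything falls off the work surface, if the arm or the gripper's body presses on something with over 40 N, if the wrist force passes 120 N, or if a joint passes its speed limit or range.

## Working session

There is one attempt and no reset: what is moved stays moved. The work goes in short steps, Python scripts to look and compute and a tool call to move; the robot and the scene stay as the last step left them, time stands still between calls to the robot, and variables do not carry over. Pictures are saved under pics/ and viewed, at most 10 in all, crops included, and the job is handed in when it is done.

Besides the shell and the picture viewer there is one more tool, called after "Emit:" as name([rows], argument=value, ...), one row to a line, values as JSON. apply_moves: Moves the arm, as the interface text tells. Shifts and turns lie within -1 to 1; 1 stands for 250 mm of shift or 30 degrees of turn. Its arguments: {"type":"object","properties":{"steps":{"type":"array"},"jaw":{"type":"number"},"newtons":{"type":"number"}},"required":["steps"]}

```bash
mkdir -p pics
python3 - <<'E'
from station import *
import cv2
s=get_state();print(s)
for n in ("scene","side"):
    cv2.imwrite(f"pics/{n}0.png",grab_frame(n));print(n,camera_model(n))
E
```

```text
{'t': 0.0, 'q': array([-9.06914296e-01,  3.59367208e-01,  1.10427164e-02, -3.50936291e-04,
       -1.22411504e+00, -2.88101643e-01]), 'qd': array([ 7.77249767e-04, -1.14347288e-03,  1.04831764e-05, -1.03368549e-03,
        8.63877888e-04, -7.13436360e-04]), 'joint_efforts': array([-1.57075365e-04, -5.82728863e+01,  2.93060786e+01,  6.99712381e+00,
        7.12120032e-03, -1.60877821e-04]), 'eef_pos': array([ 0.24749012, -0.62740076,  0.1990283 ]), 'ee_rot': array([ 3.13992343e+00, -1.50626582e-04, -2.76593165e+00]), 'force': array([ 0.11662573, -0.22887275, -0.24923104]), 'moment': array([ 0.03116432,  0.01281788, -0.04393687]), 'gripper_force': 0.0, 'width': 0.08753430397271485}
scene {'fx': 539.1966384499414, 'fy': 539.1966384499414, 'cx': 282.28925144903576, 'cy': 200.47176125780825, 'xyz': array([-0.00130533, -0.61343829,  0.46005158]), 'rotation': array([-2.00390339, -0.00310464, -0.75782008])}
side {'fx': 538.0054455005725, 'fy': 538.0054455005725, 'cx': 282.46092518515263, 'cy': 220.13501145550475, 'xyz': array([ 0.38760979, -0.87467044,  0.56413732]), 'rotation': array([-2.07008259,  0.00723862, -0.18946552])}
```

View pics/scene0.png

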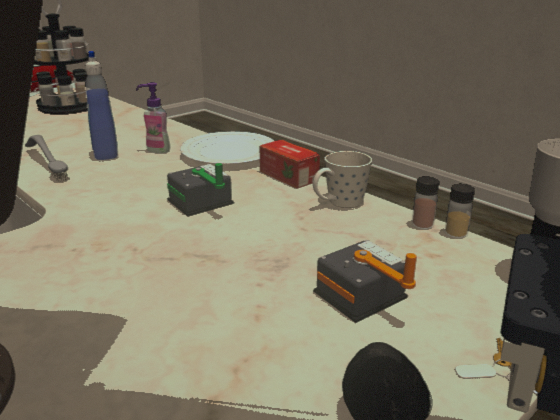

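View pics/side0.png

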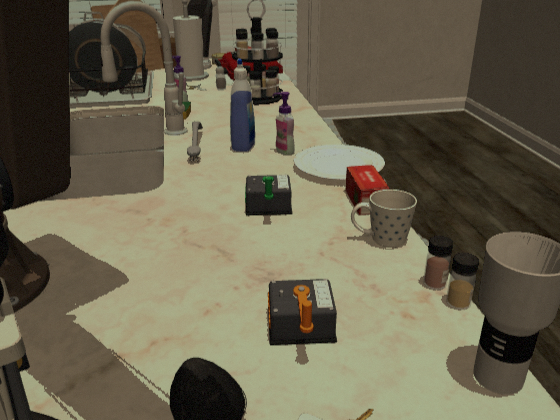

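The scene view shows the green counter near (200,188) and the orange one near (362,278). In the side view they are near (268,195) and (302,310). I'll enlarge the green counter in both.

Run:
```python
import cv2,numpy as np
a=cv2.imread("pics/scene0.png")[150:220,155:245];b=cv2.imread("pics/side0.png")[165:235,225:315]
f=lambda i:cv2.resize(i,(400*9//9,311),interpolation=cv2.INTER_CUBIC)
cv2.imwrite("pics/c1.png",np.hstack([f(a),f(b)]))
```

```text
(no output)
```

View pics/c1.png

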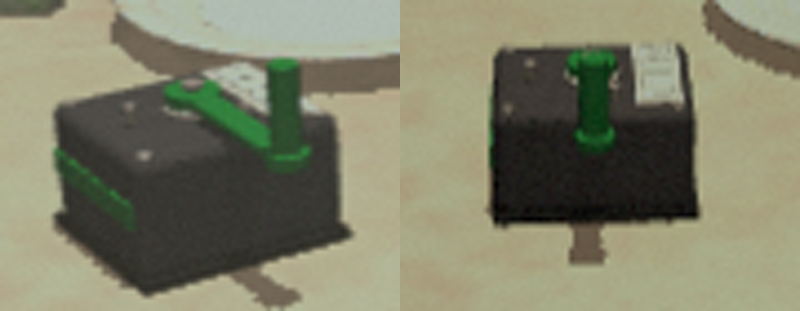

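The crop shows the knob top at scene (219,164) and side (268,178), plus the case's base corners. Next step is fitting x, y and yaw.

```bash
cat > h.py <<'E'
from station import *
import numpy as np
from scipy.spatial.transform import Rotation as R
from scipy.optimize import least_squares
def proj(m,P):
    c=R.from_euler('xyz',m['rotation']).inv().apply(np.atleast_2d(P)-m['xyz'])
    return np.c_[m['fx']*c[:,0]/c[:,2]+m['cx'],m['fy']*c[:,1]/c[:,2]+m['cy']]
def world(p,L): return R.from_euler('z',p[2]).apply(L)+[p[0],p[1],0]
def fit(obs,p0):
    r=lambda p:np.concatenate([(proj(m,world(p,L))-uv).ravel() for m,L,uv in obs])
    s=least_squares(r,p0,loss='soft_l1');return s.x,r(s.x).reshape(-1,2)
E
python3 - <<'E'
from h import *
L1=np.array([[0,-.085,.109],[0,0,.07],[-.05,-.045,0],[.05,-.045,0],[-.05,.045,0]])
u1=np.array([[218.9,164.4],[197.8,170.9],[188.3,215.7],[233.8,202.7],[167.6,198.4]])
L2=L1[[0,2,3]];u2=np.array([[268.2,178],[245.7,215],[291.8,213.6]])
p,r=fit([(camera_model("scene"),L1,u1),(camera_model("side"),L2,u2)],[.6,0,0])
print(p,r.round(1));print(world(p,[[0,-.085,.09],[-.085*np.sin(1.2),-.085*np.cos(1.2),.09]]))
L=L1[[0]]
p,r=fit([(camera_model("scene"),L,np.array([[410,256.]])),(camera_model("side"),L,np.array([[305.5,296.]]))],[.5,-.3,0]);print(p,world(p,L))
E
```

```text
[ 0.55915486  0.21769406 -0.13484468] [[-0.1 -1.1]
 [ 0.4 -1.7]
 [-0.1  0.3]
 [-0.6  0.4]
 [ 0.4  1.5]
 [ 0.1 -0.7]
 [ 0.6  0.4]
 [-0.7  0.4]]
[[0.54772776 0.13346567 0.09      ]
 [0.47651001 0.19782374 0.09      ]]
[ 0.53588065 -0.20794481 -0.09069364] [[ 0.52818226 -0.29259547  0.109     ]]
```

Emit:
apply_moves([
  {"translation":[0.02,0.04,0.06],"rotation":[0,0,0.1]},
  {"translation":[0.06,0.12,0.14],"rotation":[0,0,0.2]},
  {"translation":[0.1,0.2,0.2],"rotation":[0,0,0.3]},
  {"translation":[0.15,0.3,0.24],"rotation":[0,0,0.42]},
  {"translation":[0.2,0.4,0.24],"rotation":[0,0,0.54]},
  {"translation":[0.25,0.5,0.24],"rotation":[0,0,0.66]},
  {"translation":[0.3,0.6,0.24],"rotation":[0,0,0.78]},
  {"translation":[0.35,0.7,0.24],"rotation":[0,0,0.88]},
  {"translation":[0.38,0.76,0.24],"rotation":[0,0,0.94]},
  {"translation":[0.4,0.8,0.24],"rotation":[0,0,0.97]},
], jaw=1, newtons=10)

```text
t: 0.93
eef_pos: [0.3483, -0.4262, 0.26]
ee_rot: [3.142, 0.0, -2.255]
force: [-0.5, -0.2, -0.0]
width: 0.0267
gripper_force: 0.0
```

Emit:
apply_moves([
  {"translation":[0.03,0.08,0],"rotation":[0,0,0.1]},
  {"translation":[0.07,0.17,0],"rotation":[0,0,0.2]},
  {"translation":[0.11,0.26,0],"rotation":[0,0,0.3]},
  {"translation":[0.15,0.36,0],"rotation":[0,0,0.42]},
  {"translation":[0.2,0.46,0],"rotation":[0,0,0.54]},
  {"translation":[0.25,0.56,0],"rotation":[0,0,0.66]},
  {"translation":[0.3,0.66,0],"rotation":[0,0,0.78]},
  {"translation":[0.35,0.76,0],"rotation":[0,0,0.88]},
  {"translation":[0.38,0.84,0],"rotation":[0,0,0.94]},
  {"translation":[0.4,0.9,0],"rotation":[0,0,0.97]},
])

```text
t: 1.77
eef_pos: [0.4483, -0.2015, 0.2597]
ee_rot: [3.141, 0.0, -1.748]
force: [0.1, -0.6, 0.8]
width: 0.0007
gripper_force: 0.0
```

Emit:
apply_moves([
  {"translation":[0.03,0.08,0],"rotation":[0,0,0.1]},
  {"translation":[0.07,0.17,0],"rotation":[0,0,0.2]},
  {"translation":[0.11,0.26,0],"rotation":[0,0,0.3]},
  {"translation":[0.15,0.36,0],"rotation":[0,0,0.42]},
  {"translation":[0.2,0.46,0],"rotation":[0,0,0.54]},
  {"translation":[0.25,0.56,0],"rotation":[0,0,0.66]},
  {"translation":[0.28,0.66,0],"rotation":[0,0,0.78]},
  {"translation":[0.3,0.76,0],"rotation":[0,0,0.88]},
  {"translation":[0.32,0.84,0],"rotation":[0,0,0.94]},
  {"translation":[0.32,0.88,0],"rotation":[0,0,0.97]},
])

```text
t: 2.6
eef_pos: [0.5284, 0.0189, 0.2594]
ee_rot: [3.141, -0.0, -1.24]
force: [0.2, -0.2, -0.3]
width: 0.0005
gripper_force: 0.0
```

Emit:
apply_moves([
  {"translation":[0.03,0.03,0],"rotation":[0,0,0.1]},
  {"translation":[0.06,0.06,0],"rotation":[0,0,0.2]},
  {"translation":[0.09,0.1,0],"rotation":[0,0,0.3]},
  {"translation":[0.12,0.14,0],"rotation":[0,0,0.42]},
  {"translation":[0.15,0.18,0],"rotation":[0,0,0.54]},
  {"translation":[0.18,0.22,0],"rotation":[0,0,0.66]},
  {"translation":[0.2,0.26,0],"rotation":[0,0,0.78]},
  {"translation":[0.2,0.3,0],"rotation":[0,0,0.88]},
  {"translation":[0.2,0.34,0],"rotation":[0,0,0.94]},
  {"translation":[0.2,0.34,0],"rotation":[0,0,0.97]},
])

```text
t: 3.43
eef_pos: [0.5777, 0.103, 0.2595]
ee_rot: [3.141, 0.0, -0.733]
force: [0.0, -0.5, 0.6]
width: 0.0003
gripper_force: 0.0
```

Run:
```python
from h import *
import cv2
s=get_state();print(s['t'],s['eef_pos'],s['ee_rot'],s['width'],s['q'])
m=camera_model("wrist");w=grab_frame("wrist");print(m)
p=[.5592,.2177,-.135]
print(proj(m,world(p,[[0,-.085,.109],[0,0,.07]])))
cv2.imwrite("pics/w1.png",w)
```

```text
3.4333 [0.57766015 0.10296858 0.25953831] [ 3.14107874e+00  3.63556371e-04 -7.32898876e-01] 0.000265485156422718 [ 5.09265251e-01  1.81752042e-01 -9.41180875e-02 -1.85209182e-04
 -1.29552995e+00  3.28682687e-01]
{'fx': 368.07744050368944, 'fy': 368.07744050368944, 'cx': 277.2622973392024, 'cy': 211.11344099609408, 'xyz': array([0.63834013, 0.04820879, 0.44464619]), 'rotation': array([ 2.83537121e+00, -4.10201373e-04, -2.30288556e+00])}
[[274.1638395  229.023458  ]
 [211.29359256 257.19456046]]
```

View pics/w1.png

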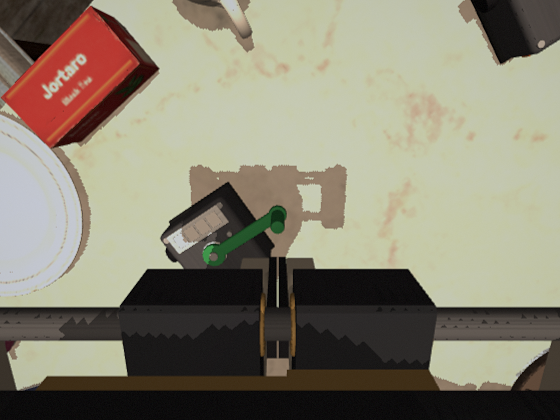

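Run:
```python
from h import *
import cv2
m=camera_model("wrist");p=[.5592,.2177,-.135]
print(proj(m,world(p,[[0,-.085,.109],[0,-.085,.07],[0,0,.07],[-.05,-.045,.06],[.05,-.045,.06]])))
print(proj(m,[get_state()['eef_pos']]))
w=cv2.imread("pics/w1.png")[165:285,150:310]
cv2.imwrite("pics/w1c.png",cv2.resize(w,None,fx=5,fy=5,interpolation=cv2.INTER_CUBIC))
```

```text
[[273.62496723 229.2736032 ]
 [273.95164052 216.61105291]
 [210.8336598  257.37801911]
 [269.83158601 266.49839502]
 [217.50396171 197.15975704]]
[[276.79517489 251.60471078]]
```

View pics/w1c.png

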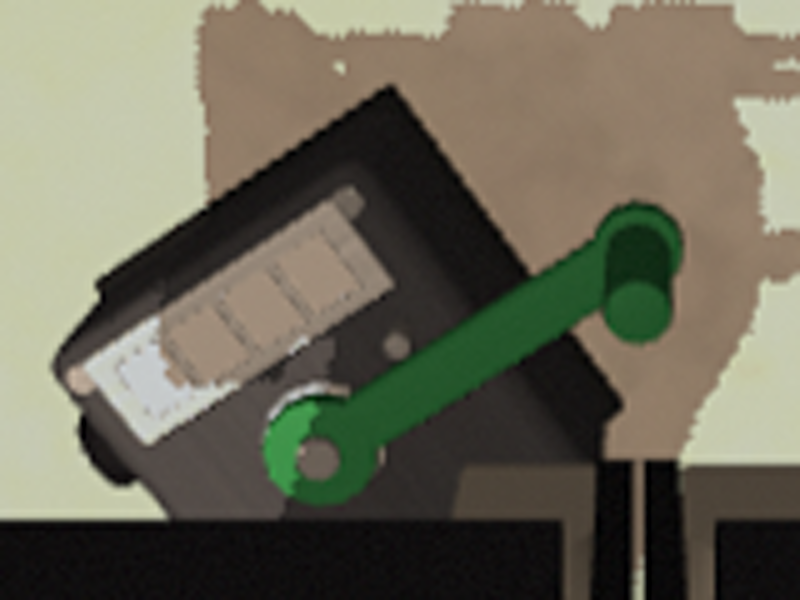

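Run:
```python
from h import *
m=camera_model("wrist")
L=np.array([[0,-.085,.109],[0,-.085,.07],[0,0,.07]])
p,r=fit([(m,L,np.array([[277.6,227.4],[278,214.6],[213.8,256.4]]))],[.559,.2177,-.135]);print(p,r.round(1))
y=get_state()['ee_rot'][2];n=-np.array([np.cos(y),np.sin(y)]);e=get_state()['eef_pos'][:2]
for q in [0,.3,.6,.9,1.2,1.25]:
    k=world(p,[[-.085*np.sin(q),-.085*np.cos(q),0]])[0,:2]
    print(q,k,(k-.0138*n).round(4),((k-.0138*n-e)/.25).round(3), 'start',((k-.035*n-e)/.25).round(3))
```

```text
[ 0.55779134  0.21360587 -0.13181848] [[-0.   0. ]
 [-0.5  0.3]
 [ 0.5 -0.4]]
0 [0.54661919 0.12934328] [0.5569 0.1201] [-0.083  0.071] start [-0.02   0.014]
0.3 [0.52221688 0.13640834] [0.5325 0.1272] [-0.18   0.099] start [-0.117  0.042]
0.6 [0.50099233 0.15036923] [0.5113 0.1411] [-0.265  0.155] start [-0.202  0.098]
0.9 [0.48484147 0.16997885] [0.4951 0.1608] [-0.33   0.233] start [-0.267  0.177]
1.2 [0.475207   0.19348555] [0.4855 0.1843] [-0.368  0.327] start [-0.305  0.271]
1.25 [0.47430461 0.19763819] [0.4846 0.1884] [-0.372  0.344] start [-0.309  0.287]
```

Emit:
apply_moves([
  {"translation":[0,0,-0.06],"rotation":[0,0,0]},
  {"translation":[0,0,-0.15],"rotation":[0,0,0]},
  {"translation":[0,0,-0.25],"rotation":[0,0,0]},
  {"translation":[0,0,-0.35],"rotation":[0,0,0]},
  {"translation":[0,0,-0.45],"rotation":[0,0,0]},
  {"translation":[0,0,-0.55],"rotation":[0,0,0]},
  {"translation":[0,0,-0.62],"rotation":[0,0,0]},
  {"translation":[0,0,-0.67],"rotation":[0,0,0]},
  {"translation":[0,0,-0.69],"rotation":[0,0,0]},
  {"translation":[0,0,-0.7],"rotation":[0,0,0]},
], jaw=0.75)

```text
t: 4.32
eef_pos: [0.5773, 0.1014, 0.0843]
ee_rot: [3.14, 0.0, -0.735]
force: [-0.9, 0.7, 0.5]
width: 0.0109
gripper_force: 0.0
```

Run:
```python
from h import *
import cv2
s=get_state();print(s['t'],s['eef_pos'],s['width'],s['force'])
a=grab_frame("side")[130:230,210:330];b=grab_frame("wrist")[150:300,190:370]
f=lambda i:cv2.resize(i,(400,333),interpolation=cv2.INTER_CUBIC)
cv2.imwrite("pics/d1.png",np.hstack([f(a),f(b)]))
```

```text
4.3167 [0.57725559 0.10144215 0.0842813 ] 0.010904623994489451 [-0.91975864  0.65734304  0.48018563]
```

View pics/d1.png

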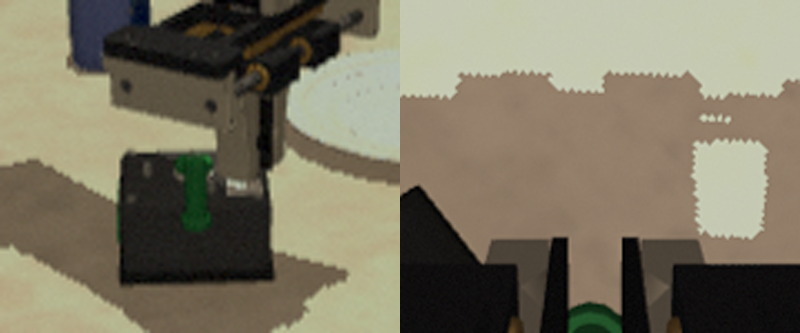

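The wrist crop shows the knob centred between the finger tips, and the lever is still at rest. Pushing now.

Emit:
apply_moves([
  {"translation":[-0.02,0.02,0],"rotation":[0,0,0]},
  {"translation":[-0.04,0.04,0],"rotation":[0,0,0]},
  {"translation":[-0.06,0.06,0],"rotation":[0,0,0]},
  {"translation":[-0.08,0.075,0],"rotation":[0,0,0]},
  {"translation":[-0.1,0.078,0],"rotation":[0,0,0]},
  {"translation":[-0.12,0.083,0],"rotation":[0,0,0]},
  {"translation":[-0.14,0.088,0],"rotation":[0,0,0]},
  {"translation":[-0.16,0.095,0],"rotation":[0,0,0]},
  {"translation":[-0.18,0.103,0],"rotation":[0,0,0]},
  {"translation":[-0.18,0.103,0],"rotation":[0,0,0]},
])

```text
t: 5.25
eef_pos: [0.5318, 0.128, 0.085]
ee_rot: [3.141, 0.0, -0.734]
force: [-0.2, 0.1, 0.5]
width: 0.011
gripper_force: 0.0
```

Emit:
apply_moves([
  {"translation":[-0.015,0.009,0],"rotation":[0,0,0]},
  {"translation":[-0.03,0.018,0],"rotation":[0,0,0]},
  {"translation":[-0.045,0.027,0],"rotation":[0,0,0]},
  {"translation":[-0.065,0.04,0],"rotation":[0,0,0]},
  {"translation":[-0.085,0.056,0],"rotation":[0,0,0]},
  {"translation":[-0.1,0.071,0],"rotation":[0,0,0]},
  {"translation":[-0.115,0.087,0],"rotation":[0,0,0]},
  {"translation":[-0.13,0.105,0],"rotation":[0,0,0]},
  {"translation":[-0.149,0.135,0],"rotation":[0,0,0]},
  {"translation":[-0.149,0.135,0],"rotation":[0,0,0]},
])

```text
t: 6.08
eef_pos: [0.4949, 0.1628, 0.0851]
ee_rot: [-3.141, 0.0, -0.734]
force: [0.2, 0.2, -1.4]
width: 0.0108
gripper_force: 0.0
```

Run:
```python
from h import *
import cv2
s=get_state();print(s['t'],s['eef_pos'],s['width'],s['force'])
a=grab_frame("side")[130:230,190:310];b=grab_frame("scene")[130:230,130:250]
f=lambda i:cv2.resize(i,(400,333),interpolation=cv2.INTER_CUBIC)
cv2.imwrite("pics/e1.png",np.hstack([f(a),f(b)]))
```

```text
6.0833 [0.49487505 0.16276541 0.08507236] 0.010834361127546667 [ 0.16090654  0.21379019 -1.37680933]
```

View pics/e1.png

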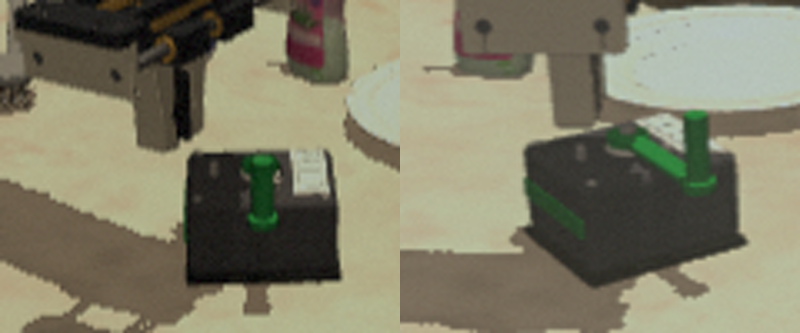

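Run:
```python
from h import *
p=[.5578,.2136,-.132]
for n in("scene","side"):
    m=camera_model(n); print(n,proj(m,[[.4949,.1628,.085],[.577,.1014,.0843]]), proj(m,world(p,[[0,-.085,.109],[0,0,.07],[-.05,-.045,0],[.05,-.045,0]])))
print(get_state()['q'])
```

```text
scene [[186.24728715 178.52032999]
 [242.81177827 176.56468494]] [[219.67244149 164.01871372]
 [198.89281441 169.97131175]
 [188.88124433 216.88774924]
 [233.93207306 203.92416173]]
side [[241.68568888 184.18024859]
 [285.21631629 193.38641586]] [[268.0963401  178.12197379]
 [267.1522637  178.53142447]
 [245.96304049 216.35209705]
 [290.87975437 214.84904888]]
[ 6.93218156e-01  2.15192556e-01 -4.79734320e-01  7.89056446e-05
 -8.75662862e-01  1.44282483e-01]
```

The lever did not move: it is at rest in both views. The fingertips appear about 10 px (roughly 22 mm) above where the TCP projects, so they probably passed over the knob. I'll go back to the start side, lower and look again.

Emit:
apply_moves([
  {"translation":[0,0,0.1],"rotation":[0,0,0]},
  {"translation":[0,0,0.2],"rotation":[0,0,0]},
  {"translation":[0.06,-0.045,0.2],"rotation":[0,0,0]},
  {"translation":[0.15,-0.11,0.2],"rotation":[0,0,0]},
  {"translation":[0.24,-0.18,0.2],"rotation":[0,0,0]},
  {"translation":[0.31,-0.23,0.2],"rotation":[0,0,0]},
  {"translation":[0.33,-0.246,0.15],"rotation":[0,0,0]},
  {"translation":[0.33,-0.246,0.06],"rotation":[0,0,0]},
  {"translation":[0.33,-0.246,-0.06],"rotation":[0,0,0]},
  {"translation":[0.33,-0.246,-0.092],"rotation":[0,0,0]},
])

```text
t: 7.02
eef_pos: [0.5752, 0.0988, 0.0575]
ee_rot: [3.136, 0.003, -0.736]
force: [-1.5, -1.0, -1.2]
width: 0.0109
gripper_force: 0.0
```

Run:
```python
from h import *
import cv2, station
try: print(hold_point_z)
except Exception as e: print([k for k in dir(station) if not k.startswith('_')])
s=get_state();print(s['t'],s['eef_pos'],s['force'])
a=grab_frame("side")[135:235,220:320].copy();b=grab_frame("scene")[135:235,170:270].copy()
P=[s['eef_pos'],s['eef_pos']+[0,0,.02]]
for i,n,o in((a,"side",(220,135)),(b,"scene",(170,135))): print(n,(proj(camera_model(n),P)-o)*4)
f=lambda i:cv2.resize(i,(400,400),interpolation=cv2.INTER_CUBIC)
g=np.hstack([f(a),f(b)]);g=cv2.convertScaleAbs(g,alpha=1.5,beta=15)
cv2.imwrite("pics/f1.png",g)
```

```text
0.0188
7.0167 [0.57516539 0.09879433 0.0575108 ] [-1.48178708 -1.00580566 -1.18915863]
side [[258.60333431 282.71644012]
 [258.39698611 247.96812986]]
scene [[293.38414448 222.47064192]
 [292.1982696  182.57446232]]
```

View pics/f1.png

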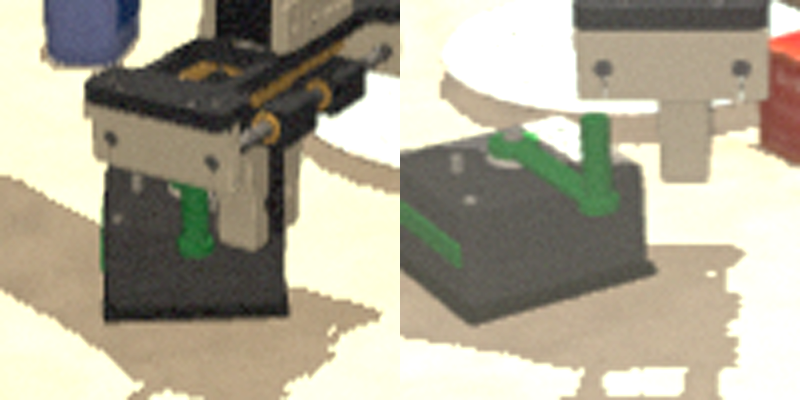

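The tips end about 20 mm above the reported TCP: at scene crop (285,182), where TCP + 20 mm projects to (292,183). At TCP z = 0.062 they sit at about 0.082, well below the knob's top. I'll push again at this height.

Emit:
apply_moves([
  {"translation":[-0.02,0.02,0],"rotation":[0,0,0]},
  {"translation":[-0.04,0.04,0],"rotation":[0,0,0]},
  {"translation":[-0.06,0.06,0],"rotation":[0,0,0]},
  {"translation":[-0.08,0.075,0],"rotation":[0,0,0]},
  {"translation":[-0.1,0.078,0],"rotation":[0,0,0]},
  {"translation":[-0.12,0.083,0],"rotation":[0,0,0]},
  {"translation":[-0.14,0.088,0],"rotation":[0,0,0]},
  {"translation":[-0.16,0.095,0],"rotation":[0,0,0]},
  {"translation":[-0.18,0.103,0],"rotation":[0,0,0]},
  {"translation":[-0.18,0.103,0],"rotation":[0,0,0]},
])

```text
t: 7.95
eef_pos: [0.5322, 0.1261, 0.0621]
ee_rot: [-3.141, 0.0, -0.734]
force: [1.2, -1.5, 1.0]
width: 0.0113
gripper_force: 0.6
```

Run:
```python
from h import *
import cv2
s=get_state();print(s['t'],s['eef_pos'],s['force'])
a=grab_frame("side")[135:235,210:310].copy();b=grab_frame("scene")[135:235,160:260].copy()
f=lambda i:cv2.resize(i,(400,400),interpolation=cv2.INTER_CUBIC)
cv2.imwrite("pics/g1.png",cv2.convertScaleAbs(np.hstack([f(a),f(b)]),alpha=1.5,beta=15))
```

```text
7.95 [0.53219835 0.12608089 0.06213842] [ 1.20293004 -1.46104208  1.02970507]
```

View pics/g1.png

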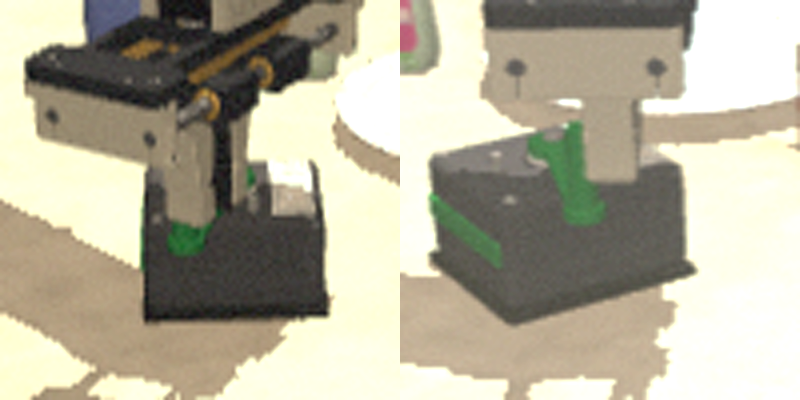

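The knob is now being carried with the lever partly turned: its base is near scene crop (585,210), and the force is about 2 N. I'll continue along the arc.

Emit:
apply_moves([
  {"translation":[-0.015,0.009,0],"rotation":[0,0,0]},
  {"translation":[-0.03,0.018,0],"rotation":[0,0,0]},
  {"translation":[-0.045,0.027,0],"rotation":[0,0,0]},
  {"translation":[-0.065,0.04,0],"rotation":[0,0,0]},
  {"translation":[-0.085,0.056,0],"rotation":[0,0,0]},
  {"translation":[-0.1,0.071,0],"rotation":[0,0,0]},
  {"translation":[-0.115,0.087,0],"rotation":[0,0,0]},
  {"translation":[-0.13,0.105,0],"rotation":[0,0,0]},
  {"translation":[-0.149,0.135,0],"rotation":[0,0,0]},
  {"translation":[-0.149,0.135,0],"rotation":[0,0,0]},
])

```text
t: 8.88
eef_pos: [0.4951, 0.1607, 0.062]
ee_rot: [-3.141, 0.0, -0.733]
force: [1.7, -2.1, -0.2]
width: 0.0107
gripper_force: 0.9
```

Emit:
apply_moves([
  {"translation":[-0.007,0.014,0],"rotation":[0,0,0]},
  {"translation":[-0.013,0.028,0],"rotation":[0,0,0]},
  {"translation":[-0.019,0.042,0],"rotation":[0,0,0]},
  {"translation":[-0.024,0.055,0],"rotation":[0,0,0]},
  {"translation":[-0.029,0.068,0],"rotation":[0,0,0]},
  {"translation":[-0.034,0.08,0],"rotation":[0,0,0]},
  {"translation":[-0.037,0.09,0],"rotation":[0,0,0]},
  {"translation":[-0.038,0.094,0],"rotation":[0,0,0]},
  {"translation":[-0.038,0.094,0],"rotation":[0,0,0]},
  {"translation":[-0.038,0.094,0],"rotation":[0,0,0]},
])

```text
t: 9.72
eef_pos: [0.4865, 0.1831, 0.062]
ee_rot: [-3.142, -0.0, -0.734]
force: [3.3, -4.1, -1.0]
width: 0.0111
gripper_force: 2.4
```

Force is up to 5 N, so it's near the stop. A small further push should confirm it.

Emit:
apply_moves([
  {"translation":[-0.002,0.003,0],"rotation":[0,0,0]},
  {"translation":[-0.004,0.006,0],"rotation":[0,0,0]},
  {"translation":[-0.006,0.009,0],"rotation":[0,0,0]},
  {"translation":[-0.007,0.012,0],"rotation":[0,0,0]},
  {"translation":[-0.008,0.014,0],"rotation":[0,0,0]},
  {"translation":[-0.008,0.016,0],"rotation":[0,0,0]},
  {"translation":[-0.008,0.016,0],"rotation":[0,0,0]},
  {"translation":[-0.008,0.016,0],"rotation":[0,0,0]},
  {"translation":[-0.008,0.016,0],"rotation":[0,0,0]},
  {"translation":[-0.008,0.016,0],"rotation":[0,0,0]},
])

```text
t: 10.55
eef_pos: [0.4856, 0.185, 0.0621]
ee_rot: [3.14, -0.003, -0.734]
force: [12.6, -14.5, -2.0]
width: 0.0111
gripper_force: 8.7
```

19 N against a 3 N spring means it's hard on the stop. Now to release: back off slightly, then lift straight up.

Emit:
apply_moves([
  {"translation":[0.014,-0.016,0],"rotation":[0,0,0]},
  {"translation":[0.018,-0.02,0.08],"rotation":[0,0,0]},
  {"translation":[0.02,-0.02,0.2],"rotation":[0,0,0]},
  {"translation":[0.02,-0.02,0.34],"rotation":[0,0,0]},
  {"translation":[0.02,-0.02,0.48],"rotation":[0,0,0]},
  {"translation":[0.02,-0.02,0.6],"rotation":[0,0,0]},
  {"translation":[0.02,-0.02,0.68],"rotation":[0,0,0]},
  {"translation":[0.02,-0.02,0.7],"rotation":[0,0,0]},
  {"translation":[0.02,-0.02,0.7],"rotation":[0,0,0]},
  {"translation":[0.02,-0.02,0.7],"rotation":[0,0,0]},
])

```text
t: 11.38
eef_pos: [0.4885, 0.1823, 0.2361]
ee_rot: [3.141, 0.001, -0.734]
force: [0.0, -0.3, -0.9]
width: 0.0108
gripper_force: 0.0
```

Emit:
apply_moves([
  {"translation":[0,0,0.02],"rotation":[0,0,0]},
  {"translation":[0,0,0.04],"rotation":[0,0,0]},
  {"translation":[0,0,0.04],"rotation":[0,0,0]},
  {"translation":[0,0,0.04],"rotation":[0,0,0]},
  {"translation":[0,0,0.04],"rotation":[0,0,0]},
  {"translation":[0,0,0.04],"rotation":[0,0,0]},
  {"translation":[0,0,0.04],"rotation":[0,0,0]},
  {"translation":[0,0,0.04],"rotation":[0,0,0]},
  {"translation":[0,0,0.04],"rotation":[0,0,0]},
  {"translation":[0,0,0.04],"rotation":[0,0,0]},
])

```text
t: 12.22
eef_pos: [0.4892, 0.1821, 0.2469]
ee_rot: [3.142, 0.0, -0.734]
force: [-0.6, -0.2, 0.1]
width: 0.0115
gripper_force: 0.0
```

Run:
```python
from h import *
import cv2
s=get_state();print(s['t'],s['eef_pos'],s['force'])
a=grab_frame("side");b=grab_frame("scene")
cv2.imwrite("pics/z1.png",cv2.resize(np.hstack([a[100:380,180:360],b[130:330,120:440][:, :].repeat(1,0) if 0 else cv2.resize(b[130:330,120:440],(448,280))]),None,fx=1.25,fy=1.25))
```

```text
12.2167 [0.48916978 0.182131   0.24690039] [-0.56058439 -0.18144518  0.09602614]
```

View pics/z1.png

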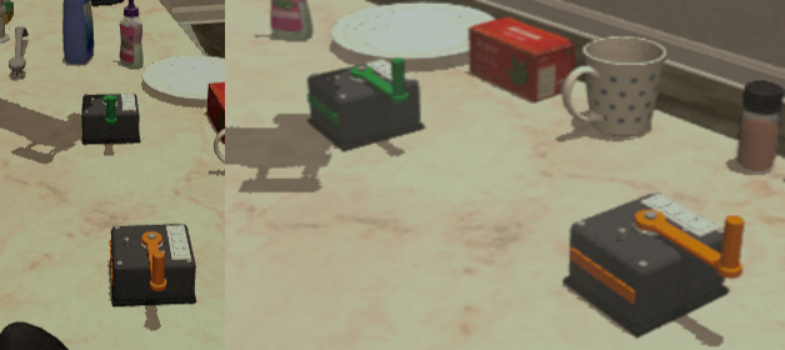

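The green lever is home, with its knob at scene crop (398,78). The orange lever is untouched, and the arm is clear.

```bash
python3 -c "
from station import *
print(job_done())"
```

```text
the job is handed in; nothing more can be done
None
```

The green lever was pushed to its stop (about 19 N against it) and sprang fully home, the orange lever was not touched, and the job was handed in at about 12 s; a first pass had gone over the knob without moving it.

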